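# Roll the gouge out of its spring clips and lay it in the tool rest

### The arm

A 6-joint arm with a two-finger parallel gripper is mounted at the origin on the work surface. World frame = base frame: x ahead of the robot, y to its left, z up, the work surface at z = 0. Lengths are in m, angles in rad, forces in N, time in s.
With the tool pointing down it reaches from about 0.35 to 0.85 m from the base axis. Payload 8.1 kg.
Tool frame: the origin (TCP) lies midway between the tips of the shut fingers; the grasp point (between the pads) lies 19 mm behind it (ctrl.grip_depth is the distance from the TCP to the grasp point, in m); z points along the fingers, y is the line along which they close (so a half turn about z gives the same grasp; the last joint's range is limited). The gripper opens to 85 mm and grips with 20 to 120 N. Pads are 22 mm wide; open, the fingers measure 114 mm over their backs; the gripper's body (76 mm by 85 mm) begins 54 mm behind the grasp point. The pads swing forward as they close: fully open they stand 13 mm farther back than shut.
Start: joints at [-1.265, 0.13, 1.488, -0, 1.523, -0.085], TCP at [0.229, -0.555, 0.231] pointing down, gripper open.
Joint ranges: [-2.96, 2.96], [-0.89, 2.26], [0.02, 2.5], [-1.34, 4.48], [0, 2.73], [-2.66, 2.66]. Speed limits (rad/s): [2.39, 2.39, 2.79, 3.14, 3.14, 3.14].

### API

Orientations are given as a unit quaternion [x, y, z, w].
In Python, from station import ctrl, viewer, job gives the robot as it stands.
- The arm moves only by the tool apply_moves, never from a script. Its argument "plan" is a list of rows, each a list of 7 numbers: the turn, a rotation vector about the tool's x, y, z in degrees, then the shift along the tool's x, y, z in mm, then the opening, from 0 (shut) to 1 (fully open). In form: [[wx, wy, wz, x, y, z, claw], ...]. A call has 1 to 5 rows; each row shifts and turns the commanded pose from where the row before left it, along the tool's axes as they then stand; what a row does not reach is not made up. A row lasts 1/12 s, in which the tool goes at most 41.7 mm and 7.16 degrees, less where a joint would pass 70% of its speed; a pose out of reach is approached as far as the arm can. A call with a gripper value outside its range is refused whole. The fingers move at their own pace and stop on an object; the grip force is fixed at half the most. Time passes only in rows, so rows that do not move let the fingers close. It gives the time, the measured TCP pose, the force, the opening and the grip force at its end, in the units of the state.
- ctrl.state(): the state, without advancing time (a new reading comes with each control period).
- viewer.capture(name): name is "scene" or "top"; returns a dict with "color" (384x512x3 uint8, red, green, blue), "z_map" (384x512 float32, m along the optical axis (not along the pixel's ray), 0 where there is no reading), "K" (3x3 intrinsics, pixels), "position" and "orientation" of the camera in the world. Camera axes: x right, y up, looking along -z (the intrinsics and any distortion apply to the point x, -y, -z); pixel columns grow to the right and rows downward; lengths in m; the calibration is good to about 2 mm. A picture is of the moment at which its call begins.
- job.hand_in(): hands the job in; it is judged then, once.
The state is a dict: "t": time; "qpos": joint angles; "qd": joint speeds; "joint_efforts": joint torques, N m; "tcp_pos": TCP position; "tool_rot": TCP orientation; "contact_force": force on the tool from outside, world axes, zero at the start; "wrist_torque": the same for the moment, N m; "finger_gap": opening from 0.0 (shut) to 1.0 (fully open); "grasp_force": force on a finger pad.
Only numpy, scipy, OpenCV 4.12 (cv2) and the standard library are available. Lean on these libraries where they do the work, as an engineer would, in place of code of your own. Each camera call takes 0.05 s, during which the arm holds its last target. There are 200 camera calls.

### The job

Take the gouge, the tool with the broad scoop-shaped blade, out of its pair of spring clips: the stiff upper jaws stop it going straight up, so roll it sideways out through the clips' open side. Then lay it in the wooden tool rest with its handle fully down in both V-notches. Leave the awl, the tool with the thin spike, in its own clips.

Things in the scene. Friction and masses are not known exactly. Their poses are not given: they have to be found in the camera images.
- gouge: Gouge, 120 g, lying level. Origin: on its axis at mid-handle (grip here); y along the tool to the blade. Round wooden handle, 26 mm diameter for y = -66 to 66 mm, between a pommel and a brass collar (32 mm diameter, 12-14 mm long) that stop it sliding out endways; steel scoop blade 30 mm wide to y = 170 mm.
- gouge_clips: Fixed 15 mm board, 2 steel clips (y = ±55 mm, 12 mm wide, free between) holding the gouge. Origin: underside, below gouge axis (z = 55 mm); y as gouge. Clips open to -x, toward the robot. Rigid seat, back, upper jaw (x to -11 mm, top z = 75 mm). Sprung lip at x = -13 mm, 5 mm above seat, yields down as handle moves level to -x (5-10 N for both). Clear at x = -45 mm; then lift.
- tool_rest: Fixed wooden rest. Origin: middle of underside; z up; tool lies along y, blade to either end. Board 90 (x) by 112 (y) by 12 mm; two 10 mm cheeks at y = ±46 mm, 62 mm tall, open between, each with a 45 degree V-notch 60 mm wide at the top, bottom at x = 0. Seated handle axis: x = 0, z = 50 mm; pommel and collar outside the cheeks, 15 mm play either way in y.
- awl: Scratch awl, leave alone: handle like the gouge's (origin mid-handle on the axis, y to the tip) but a thin 6 mm spike to y = 170 mm. Held in clips just like the gouge's, to the left or right of it.
There are look-alikes about, which are no part of the job. What is shaped like the gouge_clips but blue or purple is not meant.

How it is judged:
By the outcome, as a careful person would: the job done as asked, in the order asked, and still so for the second after the job is handed in, with the robot touching nothing.
It also fails if it takes over 38 s, if anything falls off the work surface, if the arm or the gripper's body presses on something with over 40 N, if the wrist force passes 120 N, or if a joint passes its speed limit or range.

## Working session

There is one attempt and no reset: what is moved stays moved. The work goes in short steps, Python scripts to look and compute and a tool call to move; the robot and the scene stay as the last step left them, time stands still between calls to the robot, and variables do not carry over. Pictures are saved under pics/ and viewed, at most 10 in all, crops included, and the job is handed in when it is done.

Besides the shell and the picture viewer there is one more tool, called after "Emit:" by a JSON object that holds its "fn" and its "kwargs", one argument or row to a line. apply_moves: Moves the arm, as the interface text tells. Its arguments: {"type":"object","properties":{"plan":{"type":"array"}},"required":["plan"]}

```bash
mkdir -p pics; ls; cat > h.py <<'E'
import numpy as np, cv2
from scipy.spatial.transform import Rotation as R
def cap(viewer,n):
    c=viewer.capture(n); np.savez(n+'.npz',**c); return c
def world(c):
    z=c['z_map'];K=c['K'];h,w=z.shape
    u,v=np.meshgrid(np.arange(w),np.arange(h))
    p=np.stack([(u-K[0,2])/K[0,0]*z,-(v-K[1,2])/K[1,1]*z,-z],-1)
    return p@R.from_quat(c['orientation']).as_matrix().T+c['position']
E
python3 - <<'E'
from station import ctrl, viewer, job
from h import *
for n in('scene','top'):
    c=cap(viewer,n); print(n,c['position'],c['orientation'],c['K'].tolist(),[k for k in c])
    cv2.imwrite(f'pics/{n}1.png',cv2.resize(c['color'][:,:,::-1],(800,600),interpolation=cv2.INTER_CUBIC))
print(ctrl.state())
E
```

```text
pics
scene [ 1.24453165 -0.58024679  1.01762877] [0.30858004 0.18669607 0.49690586 0.78930824] [[426.73273462028726, 0.0, 260.6304176008511], [0.0, 426.73273462028726, 192.45873413758346], [0.0, 0.0, 1.0]] ['color', 'z_map', 'K', 'position', 'orientation']
top [ 0.35841128 -0.18932017  1.16551982] [ 0.03511787 -0.0371561  -0.69638479  0.71584523] [[379.85604792954723, 0.0, 255.60808753165236], [0.0, 379.85604792954723, 182.5103801282913], [0.0, 0.0, 1.0]] ['color', 'z_map', 'K', 'position', 'orientation']
{'t': 0.1, 'qpos': array([-1.26541664e+00,  1.31093056e-01,  1.48918185e+00,  3.00549126e-06,
        1.52303483e+00, -8.54423123e-02]), 'qd': array([-0.00083007, -0.00080003, -0.00220664,  0.00211445,  0.00072854,
       -0.00042426]), 'joint_efforts': array([ 8.11896898e-04, -5.70953822e+01, -5.01940155e+01, -1.33461290e-04,
        8.22821312e-03, -9.40334701e-06]), 'tcp_pos': array([ 0.22841289, -0.55426856,  0.23033863]), 'tool_rot': array([ 9.80967602e-01,  1.94169583e-01, -9.27306828e-05, -8.53520978e-04]), 'contact_force': array([-0.00811224,  0.46226663, -0.44494913]), 'wrist_torque': array([0.00752802, 0.05201653, 0.05375351]), 'grasp_force': 0.0, 'finger_gap': 0.9996978936831811}
```

View pics/scene1.png

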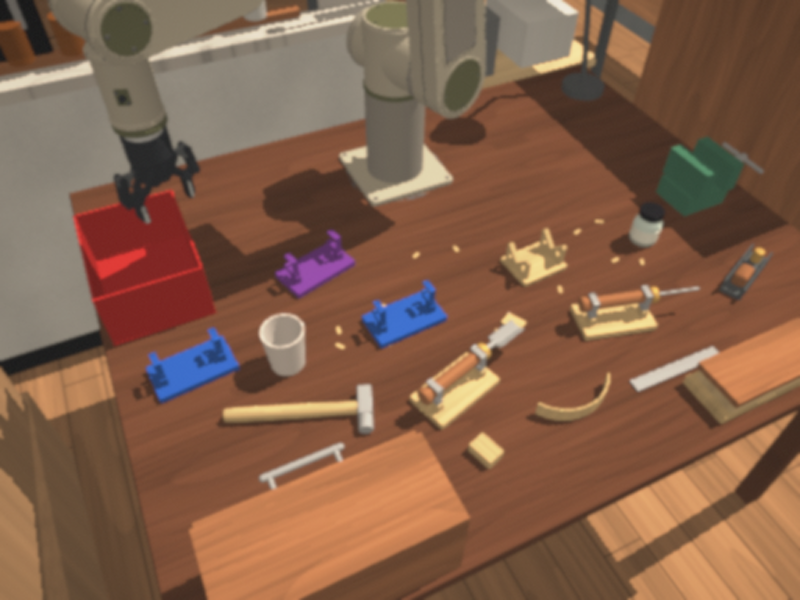

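View pics/top1.png

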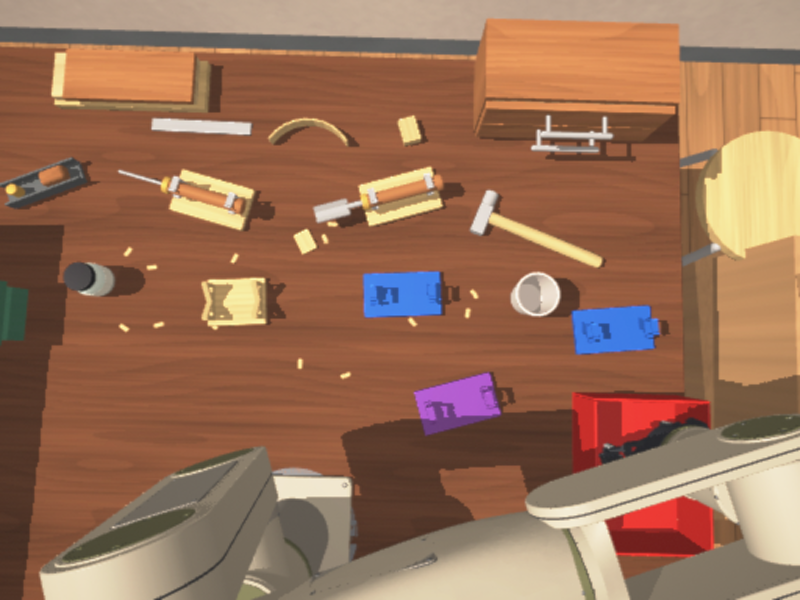

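The top view (800x600) shows three candidates. The gouge, with its broad blade at (335,208) and handle at (402,192), sits in yellow wooden clips. The awl, with its thin spike at (140,178) and handle at (208,195), is in similar clips. Blue and purple empty clip look-alikes are at (403,294), (613,330) and (457,402). The tool rest with two V cheeks is at (236,302). The gouge is the one with the scoop; I'll measure it now and confirm it in a crop.

```bash
cat > m.py <<'E'
from h import *
def rectw(P,m):
    q=P[m][:,:2]; r=cv2.minAreaRect((q*1000).astype(np.float32)); return r
for n in('top','scene'):
    c=np.load(n+'.npz'); P=world(c); hsv=cv2.cvtColor(c['color'],cv2.COLOR_RGB2HSV)
    H,S,V=[hsv[...,i].astype(int) for i in range(3)]; X,Y,Z=P[...,0],P[...,1],P[...,2]
    print(n,'table z',np.median(Z[(X>.3)&(X<.6)&(abs(Y)<.4)]))
    if n=='top':
        B={'gouge':(310,160,460,235),'awl':(110,160,265,235),'rest':(195,270,275,335)}
        for k,b in B.items():
            b=[int(round(t*.64)) for t in b]; m=np.zeros(Z.shape,bool); m[b[1]:b[3],b[0]:b[2]]=1
            q=P[m]; print(k,'box world',q.min(0).round(3),q.max(0).round(3)); np.save(k+'_box.npy',[q[:,:2].min(0),q[:,:2].max(0)])
    for k in('gouge','awl','rest'):
        lo,hi=np.load(k+'_box.npy'); m=(X>lo[0])&(X<hi[0])&(Y>lo[1])&(Y<hi[1])
        if k!='rest':
            o=m&(H<16)&(S>110)&(Z>.045)&(Z<.085)
            q=P[o]; ce=q.mean(0); d=np.linalg.svd(q[:,:2]-ce[:2],full_matrices=False)[2][0]; d*=np.sign(d[1]) or 1
            t=(q[:,:2]-ce[:2])@d; print(k,'handle n',o.sum(),ce.round(4),'zmax',q[:,2].max().round(4),'dir',np.degrees(np.arctan2(d[1],d[0])).round(1),'t',t.min().round(3),t.max().round(3))
            bd=m&(Z>.009)&(Z<.021)&(H>16)&(H<35)
        else: 
            bd=m&(Z>.007)
            for a,b_ in((.05,.07),(.006,.018)):
                s=m&(Z>a)&(Z<b_); print('rest lvl',a,s.sum(),rectw(P,s), np.median(P[s],0).round(4), P[s].max(0).round(4))
        print(k,'board',bd.sum(),rectw(P,bd),P[bd][:,2].mean().round(4))
E
python3 m.py
python3 - <<'E'
import cv2,numpy as np
a=np.load('top.npz')['color'][95:215,65:295,::-1]
b=np.load('scene.npz')['color'][150:280,240:470,::-1]
cv2.imwrite('pics/crop1.png',np.vstack([cv2.resize(x,None,fx=2.3,fy=2.3,interpolation=cv2.INTER_CUBIC) for x in(a,b)]))
E
```

```text
top table z 0.0011251999813488567
gouge box world [ 0.358 -0.305 -0.008] [ 0.737 -0.003  1.166]
awl box world [ 0.358 -0.189 -0.007] [0.726 0.4   1.166]
rest box world [ 0.358 -0.189 -0.007] [0.501 0.212 1.166]
gouge handle n 350 [ 0.6523 -0.1996  0.0653] zmax 0.0738 dir 106.8 t -0.07 0.089
gouge board 810 ((633.380859375, -125.90989685058594), (89.1873550415039, 280.14801025390625), 19.60860824584961) 0.0151
awl handle n 508 [0.6317 0.0774 0.0653] zmax 0.0755 dir 91.7 t -0.265 0.177
awl board 2103 ((542.9769287109375, 98.43534851074219), (305.978515625, 578.833740234375), 0.6447295546531677) 0.0143
rest lvl 0.05 111 ((443.3448181152344, 16.045989990234375), (70.76728820800781, 325.7339782714844), 3.240446090698242) [0.4537 0.0869 0.0578] [0.4752 0.1806 0.0697]
rest lvl 0.006 1374 ((426.23956298828125, 8.6485595703125), (137.58926391601562, 398.28045654296875), 1.5808460712432861) [0.4433 0.101  0.0133] [0.4995 0.2096 0.018 ]
rest board 1791 ((427.57733154296875, 8.677978515625), (134.30099487304688, 398.2799987792969), 1.587451457977295) 0.0204
scene table z -0.0010214535469073027
g
[... 156 characters left out ...]
22, 151.50296020507812), 16.67623519897461) 0.0136
awl handle n 445 [0.6372 0.0581 0.0624] zmax 0.0807 dir 93.0 t -0.248 0.333
awl board 1458 ((545.1237182617188, 104.36299133300781), (307.2787780761719, 589.42822265625), 0.5140652060508728) 0.0132
rest lvl 0.05 93 ((448.87353515625, 15.825210571289062), (69.8515396118164, 327.615478515625), 4.783025741577148) [0.4614 0.0809 0.0571] [0.4779 0.1817 0.07  ]
rest lvl 0.006 852 ((448.5818786621094, -4.2779388427734375), (93.90330505371094, 373.6134033203125), 4.419562816619873) [0.4562 0.0756 0.0117] [0.5008 0.1853 0.0179]
rest board 1264 ((448.5818786621094, -4.2779388427734375), (93.90330505371094, 373.6134033203125), 4.419562816619873) 0.0218
```

View pics/crop1.png

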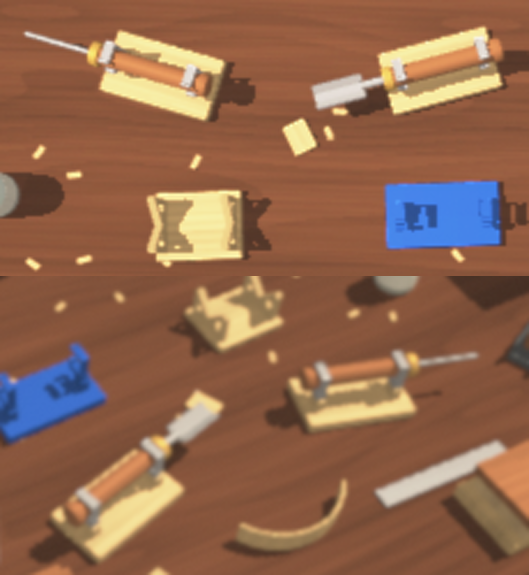

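The crop confirms it: the gouge's scoop is at (340,92), the awl's spike at (55,43), and the rest at (195,225). Next I'll tighten the fits: axis by cylinder, boards by connected component.

```bash
cat > m2.py <<'E'
from h import *
from scipy.optimize import least_squares
W={'gouge':(.57,.72,-.3,-.04),'awl':(.57,.72,.06,.25),'rest':(.38,.52,.03,.18)}
A={k:[] for k in W}
for n in('top','scene'):
    c=np.load(n+'.npz'); P=world(c); H,S,V=[a.astype(int) for a in cv2.split(cv2.cvtColor(c['color'],cv2.COLOR_RGB2HSV))]
    X,Y,Z=P[...,0],P[...,1],P[...,2]; ok=c['z_map']>0
    for k,w in W.items():
        m=ok&(X>w[0])&(X<w[1])&(Y>w[2])&(Y<w[3])
        if k=='rest':
            y=m&(Z>.007)&(Z<.075)
        else:
            o=m&(H<16)&(S>110)&(Z>.05)&(Z<.08); A[k].append(P[o])
            y=m&(Z>.009)&(Z<.020)&(H>16)&(H<35)&(S>60)
        nn,l,st,_=cv2.connectedComponentsWithStats(y.astype(np.uint8)); y=l==1+np.argmax(st[1:,4])
        r=cv2.minAreaRect((P[y][:,:2]*1000).astype(np.float32)); print(n,k,'rect',np.round(r[0],1),np.round(r[1],1),round(r[2],1),'z',P[y][:,2].mean().round(4))
        if k=='rest':
            t=y&(Z>.054); q=P[t]; s=q[:,1]>.106
            for g in(q[s],q[~s]): 
                rr=cv2.minAreaRect((g[:,:2]*1000).astype(np.float32)); print('  cheek',len(g),np.round(rr[0],1),np.round(rr[1],1),round(rr[2],1),g[:,2].max().round(4))
for k in('gouge','awl'):
    q=np.vstack(A[k]); t0=q[:,:2].mean(0)
    def f(p):
        d=np.array([np.cos(p[1]),np.sin(p[1])]); nrm=np.array([-d[1],d[0]])
        return np.hypot((q[:,:2]-t0)@nrm-p[0],q[:,2]-p[2])-.013
    s=least_squares(f,[0,np.radians(106 if k=='gouge' else 75),.055],loss='soft_l1',f_scale=.002); a=s.x[1]; d=np.array([np.cos(a),np.sin(a)]); nrm=np.array([-d[1],d[0]])
    t=(q[:,:2]-t0)@d; print(k,'axis pt',(t0+s.x[0]*nrm).round(4),'deg',np.degrees(a).round(2),'z',s.x[2].round(4),'t',np.percentile(t,[0,1,99,100]).round(4),'mid(pommel back -80 assumed)',(t0+s.x[0]*nrm+d*(t.min()+.079)).round(4),np.median(abs(s.fun)).round(4))
E
python3 m2.py
```

```text
top gouge rect [ 630.7 -193.7] [ 35.  149.2] 16.8 z 0.015
top awl rect [637.5 185.6] [151.   84.9] 75.5 z 0.0154
top rest rect [436.6 125.9] [ 91.1 110.5] 2.4 z 0.0206
  cheek 38 [434.2 172.7] [70.2 11. ] 4.2 0.0637
  cheek 43 [439.7  80. ] [70.7 10.1] 2.6 0.066
scene gouge rect [ 657.  -185.8] [ 84.8 151.5] 16.7 z 0.0135
scene awl rect [640.2 184.2] [149.1  84.9] 75.7 z 0.0133
scene rest rect [438.7 125. ] [ 93.6 110.9] 4.9 z 0.022
  cheek 17 [435.7 172.4] [70.1 10.1] 1.8 0.064
  cheek 20 [443.4  82.5] [68.4 14.6] 2.6 0.0617
gouge axis pt [ 0.6556 -0.2005] deg 106.87 z 0.0548 t [-0.0678 -0.0672  0.0751  0.0905] mid(pommel back -80 assumed) [ 0.6523 -0.1898] 0.0013
awl axis pt [0.6305 0.1743] deg 75.74 z 0.0552 t [-0.0664 -0.0653  0.0632  0.0797] mid(pommel back -80 assumed) [0.6336 0.1865] 0.0015
```

Emit:
{"fn": "apply_moves", "kwargs": {
  "plan": [
    [0,0,-7,0,0,0,1],
    [0,0,-7,0,0,0,1],
    [0,0,-7,0,0,0,1],
    [0,0,-7,0,0,0,1],
    [0,0,-7,0,0,0,1]
  ]
}}

```text
t: 0.52
tcp_pos: [0.2285, -0.5544, 0.2306]
tool_rot: [0.876, 0.483, 0.0, -0.001]
contact_force: [-0.4, 0.3, -0.1]
finger_gap: 1.0
grasp_force: 0.0
```

Emit:
{"fn": "apply_moves", "kwargs": {
  "plan": [
    [0,0,-7,0,0,0,1],
    [0,0,-7,0,0,0,1],
    [0,0,-7,0,0,0,1],
    [0,0,-7,0,0,0,1],
    [0,0,-7,0,0,0,1]
  ]
}}

```text
t: 0.93
tcp_pos: [0.2285, -0.5544, 0.2307]
tool_rot: [0.69, 0.724, 0.0, -0.0]
contact_force: [0.9, -0.0, 1.4]
finger_gap: 1.001
grasp_force: 0.0
```

Emit:
{"fn": "apply_moves", "kwargs": {
  "plan": [
    [0,0,-7,0,0,0,1],
    [0,0,-7,0,0,0,1],
    [0,0,0,0,0,0,1]
  ]
}}

```text
t: 1.18
tcp_pos: [0.2285, -0.5544, 0.2307]
tool_rot: [0.597, 0.802, 0.0, -0.0]
contact_force: [0.9, 0.4, 1.0]
finger_gap: 1.0
grasp_force: 0.0
```

```bash
cat > d.py <<'E'
import sys
from station import ctrl
from h import *
# args: x y z (m), world yaw of tool y line (deg)
def rem():
    x,y,z,a=map(float,sys.argv[1:5]); s=ctrl.state(); r=R.from_quat(s['tool_rot']); M=r.as_matrix()
    a=np.radians(a); ty=np.array([np.cos(a),np.sin(a),0]); 
    if ty@M[:,1]<0: ty=-ty
    tz=np.array([0,0,-1.]); T=np.c_[np.cross(ty,tz),ty,tz]
    print('t',s['t'],'tcp',s['tcp_pos'].round(4),'F',s['contact_force'].round(1),'gap',round(s['finger_gap'],3),'grip',s['grasp_force'])
    print('turn',np.degrees((r.inv()*R.from_matrix(T)).as_rotvec()).round(2),'shift now-axes',(M.T@(np.array([x,y,z])-s['tcp_pos'])*1000).round(1),'end-axes',(T.T@(np.array([x,y,z])-s['tcp_pos'])*1000).round(1),'q',s['qpos'].round(2))
rem()
E
python3 d.py .652 -.1885 .15 16.9
```

```text
t 1.1833 tcp [ 0.2285 -0.5544  0.2307] F [0.9 0.4 1. ] gap 1.0 grip 0.0
turn [-0.   -0.06 -0.16] shift now-axes [228.4 511.   80.9] end-axes [227.  511.6  80.7] q [-1.27  0.13  1.49 -0.    1.52 -1.56]
```

Emit:
{"fn": "apply_moves", "kwargs": {
  "plan": [
    [0,0,0,8,18,0,1],
    [0,0,0,15,34,0,1],
    [0,0,0,15,34,0,1],
    [0,0,0,15,34,0,1],
    [0,0,0,15,34,0,1]
  ]
}}

```text
t: 1.6
tcp_pos: [0.3579, -0.4448, 0.231]
tool_rot: [0.601, 0.799, 0.0, -0.0]
contact_force: [0.4, 0.1, -0.4]
finger_gap: 1.0
grasp_force: 0.0
```

Emit:
{"fn": "apply_moves", "kwargs": {
  "plan": [
    [0,0,0,15,34,0,1],
    [0,0,0,15,34,0,1],
    [0,0,0,15,34,0,1],
    [0,0,0,15,34,0,1],
    [0,0,0,15,34,0,1]
  ]
}}

```text
t: 2.02
tcp_pos: [0.5001, -0.3246, 0.231]
tool_rot: [0.601, 0.799, -0.0, -0.0]
contact_force: [-0.1, -0.3, 0.7]
finger_gap: 1.001
grasp_force: 0.0
```

Emit:
{"fn": "apply_moves", "kwargs": {
  "plan": [
    [0,0,0,15,34,0,1],
    [0,0,0,15,34,0,1],
    [0,0,0,15,34,10,1],
    [0,0,0,15,34,20,1],
    [0,0,0,0,0,10,1]
  ]
}}

```text
t: 2.43
tcp_pos: [0.6156, -0.2249, 0.1889]
tool_rot: [0.599, 0.801, 0.001, -0.001]
contact_force: [0.1, -0.6, -0.4]
finger_gap: 1.002
grasp_force: 0.0
```

```bash
python3 d.py .652 -.1885 .034 16.9
```

```text
t 2.4333 tcp [ 0.6156 -0.2249  0.1889] F [ 0.1 -0.6 -0.4] gap 1.002 grip 0.0
turn [ 0.04 -0.16 -0.5 ] shift now-axes [ 24.2  45.1 155. ] end-axes [ 24.2  45.4 154.9] q [-0.43  0.3   1.37  0.    1.47 -0.72]
```

Emit:
{"fn": "apply_moves", "kwargs": {
  "plan": [
    [0,0,0,12,22,20,0.8],
    [0,0,0,12,23,20,0.8],
    [0,0,0,0,0,10,0.8],
    [0,0,0,0,0,0,0.8]
  ]
}}

```text
t: 2.77
tcp_pos: [0.6469, -0.1928, 0.1369]
tool_rot: [0.6, 0.8, -0.001, -0.003]
contact_force: [-0.6, 0.2, -1.3]
finger_gap: 0.801
grasp_force: 0.0
```

```bash
python3 d.py .652 -.1885 .034 16.9
```

```text
t 2.7667 tcp [ 0.6469 -0.1928  0.1369] F [-0.6  0.2 -1.3] gap 0.801 grip 0.0
turn [-0.32 -0.24 -0.58] shift now-axes [  2.3   6.7 102.9] end-axes [  2.6   6.1 102.9] q [-0.37  0.39  1.35 -0.    1.4  -0.65]
```

Emit:
{"fn": "apply_moves", "kwargs": {
  "plan": [
    [0,0,-0.5,2,6,10,0.8],
    [0,0,0,0,0,20,0.8],
    [0,0,0,0,0,20,0.8],
    [0,0,0,0,0,10,0.8],
    [0,0,0,0,0,0,0.8]
  ]
}}

```text
t: 3.18
tcp_pos: [0.6519, -0.1913, 0.0788]
tool_rot: [0.596, 0.803, -0.001, -0.002]
contact_force: [0.2, -0.5, -0.4]
finger_gap: 0.8
grasp_force: 0.0
```

```bash
python3 d.py .652 -.1885 .034 16.9; python3 - <<'E'
from station import viewer
from h import *
ims=[]
for n,(y,x) in {'top':(60,200),'scene':(160,230)}.items():
    c=cap(viewer,n); ims.append(cv2.resize(c['color'][y:y+110,x:x+150,::-1],None,fx=2.6,fy=2.6,interpolation=cv2.INTER_CUBIC))
cv2.imwrite('pics/a2.png',np.hstack(ims))
E
```

```text
t 3.1833 tcp [ 0.6519 -0.1913  0.0788] F [ 0.2 -0.5 -0.4] gap 0.8 grip 0.0
turn [-0.2  -0.14 -0.11] shift now-axes [ 2.5  1.1 44.8] end-axes [ 2.6  0.9 44.8] q [-0.36  0.45  1.39 -0.    1.31 -0.65]
```

View pics/a2.png

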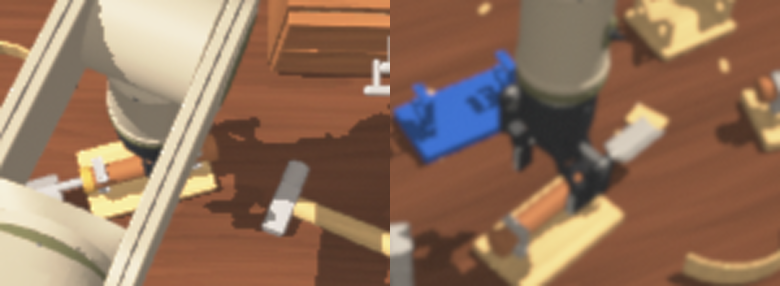

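The scene crop shows the fingers straddling the handle at (585,180), between the clips. The pommel-side clip at (515,240) is clear of them, so I'll descend.

Emit:
{"fn": "apply_moves", "kwargs": {
  "plan": [
    [0,0,0,2,1,12,0.8],
    [0,0,0,0,0,12,0.8],
    [0,0,0,0,0,12,0.8],
    [0,0,0,0,0,7,0.8],
    [0,0,0,0,0,0,0.8]
  ]
}}

```text
t: 3.7
tcp_pos: [0.6522, -0.1882, 0.0351]
tool_rot: [0.596, 0.803, -0.001, -0.002]
contact_force: [-0.2, -0.2, -1.3]
finger_gap: 0.798
grasp_force: 0.0
```

```bash
python3 d.py .652 -.1885 .034 16.9
```

```text
t 3.7 tcp [ 0.6522 -0.1882  0.0351] F [-0.2 -0.2 -1.3] gap 0.798 grip 0.0
turn [-0.22 -0.17 -0.01] shift now-axes [-0.3 -0.2  1.1] end-axes [-0.3 -0.2  1.1] q [-0.36  0.5   1.41 -0.    1.24 -0.65]
```

Emit:
{"fn": "apply_moves", "kwargs": {
  "plan": [
    [0,0,0,0,0,1,0.4],
    [0,0,0,0,0,0,0.4],
    [0,0,0,0,0,0,0],
    [0,0,0,0,0,0,0]
  ]
}}

```text
t: 4.03
tcp_pos: [0.6545, -0.1893, 0.0386]
tool_rot: [0.596, 0.803, -0.0, 0.0]
contact_force: [-2.8, -0.3, 1.9]
finger_gap: 0.282
grasp_force: 58.7
```

Emit:
{"fn": "apply_moves", "kwargs": {
  "plan": [
    [0,0,0,0,0,0,0],
    [0,0,0,0,0,0,0],
    [0,0,0,0,0,0,0],
    [0,0,0,0,0,0,0]
  ]
}}

```text
t: 4.37
tcp_pos: [0.6545, -0.1893, 0.0385]
tool_rot: [0.596, 0.803, 0.0, 0.0]
contact_force: [-3.3, -0.2, 6.0]
finger_gap: 0.282
grasp_force: 59.0
```

```bash
python3 d.py .5946 -.2059 .034 16.9
```

```text
t 4.3667 tcp [ 0.6545 -0.1893  0.0385] F [-3.3 -0.2  6. ] gap 0.282 grip 59.00089681148529
turn [ 0.03  0.04 -0.01] shift now-axes [  1.5 -62.2   4.5] end-axes [  1.5 -62.1   4.5] q [-0.36  0.5   1.41 -0.    1.24 -0.65]
```

Emit:
{"fn": "apply_moves", "kwargs": {
  "plan": [
    [0,0,0,0,-3,-1,0],
    [0,0,0,0,-5,-1,0],
    [0,0,0,0,-5,0,0]
  ]
}}

```text
t: 4.62
tcp_pos: [0.6434, -0.1924, 0.0403]
tool_rot: [0.595, 0.803, 0.001, 0.002]
contact_force: [5.1, 1.7, 1.1]
finger_gap: 0.283
grasp_force: 60.6
```

Emit:
{"fn": "apply_moves", "kwargs": {
  "plan": [
    [0,0,0,0,-5,0,0],
    [0,0,0,0,-5,0,0],
    [0,0,0,0,-5,0,0]
  ]
}}

```text
t: 4.87
tcp_pos: [0.6268, -0.1974, 0.0397]
tool_rot: [0.596, 0.803, -0.0, 0.0]
contact_force: [0.2, -0.2, -0.7]
finger_gap: 0.284
grasp_force: 60.4
```

```bash
python3 d.py .5946 -.2059 .038 16.9
```

```text
t 4.8667 tcp [ 0.6268 -0.1974  0.0397] F [ 0.2 -0.2 -0.7] gap 0.284 grip 60.41767716407776
turn [-0.01  0.01 -0.01] shift now-axes [  1.2 -33.3   1.7] end-axes [  1.2 -33.3   1.7] q [-0.38  0.44  1.48 -0.    1.22 -0.68]
```

Emit:
{"fn": "apply_moves", "kwargs": {
  "plan": [
    [0,0,0,0,-10,0,0],
    [0,0,0,0,-15,0,0],
    [0,0,0,0,-12,0,0],
    [0,0,0,0,0,-10,0],
    [0,0,0,0,0,-20,0]
  ]
}}

```text
t: 5.28
tcp_pos: [0.5884, -0.2069, 0.0663]
tool_rot: [0.596, 0.803, -0.001, -0.004]
contact_force: [0.1, -0.2, -0.9]
finger_gap: 0.284
grasp_force: 60.5
```

Emit:
{"fn": "apply_moves", "kwargs": {
  "plan": [
    [0,0,0,0,0,-25,0],
    [0,0,0,0,0,-25,0],
    [0,0,0,0,0,-20,0],
    [0,0,0,0,0,0,0],
    [0,0,0,0,0,0,0]
  ]
}}

```text
t: 5.7
tcp_pos: [0.5932, -0.2083, 0.1415]
tool_rot: [0.596, 0.803, 0.0, 0.002]
contact_force: [-0.6, 0.5, -1.1]
finger_gap: 0.279
grasp_force: 60.5
```

```bash
python3 d.py .438 .126 .12 3.4; python3 - <<'E'
from station import viewer
from h import *
for n in('top','scene'): c=cap(viewer,n); cv2.imwrite(f'pics/{n}3.png',c['color'][60:300,60:460,::-1])
a=[cv2.resize(cv2.imread(f'pics/{n}3.png'),None,fx=1.25,fy=1.25) for n in('top','scene')]
cv2.imwrite('pics/a3.png',np.vstack(a))
E
```

```text
t 5.7 tcp [ 0.5932 -0.2083  0.1415] F [-0.6  0.5 -1.1] gap 0.279 grip 60.47907829284668
turn [ 0.16  0.11 13.49] shift now-axes [365.  -51.4  20.6] end-axes [ 342.9 -135.1   21.5] q [-0.42  0.26  1.51  0.    1.37 -0.71]
```

View pics/a3.png

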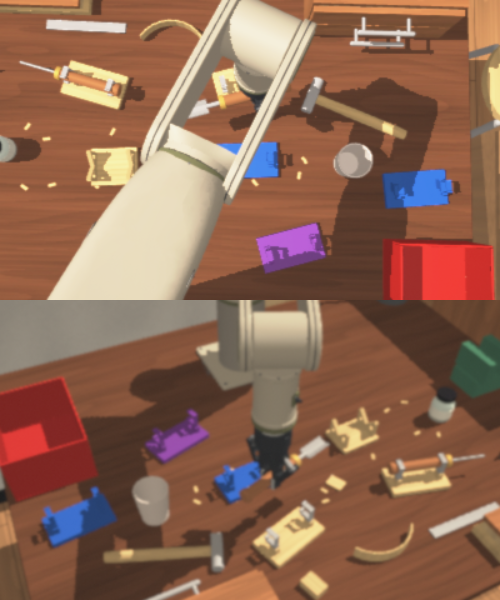

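The top part shows the gouge lifted clear with its blade at (203,107). The scene part shows the emptied clips at (288,530), the awl still in place at (420,462), and the rest free at (352,430). Next I'll turn it and carry it across to the rest.

Emit:
{"fn": "apply_moves", "kwargs": {
  "plan": [
    [0,0,3,0,0,0,0],
    [0,0,5,0,0,0,0],
    [0,0,4,0,0,0,0],
    [0,0,1.5,0,0,0,0],
    [0,0,0,17,-7,0,0]
  ]
}}

```text
t: 6.22
tcp_pos: [0.5833, -0.1928, 0.1372]
tool_rot: [0.687, 0.726, -0.001, -0.001]
contact_force: [0.7, 0.7, -0.7]
finger_gap: 0.284
grasp_force: 60.5
```

Emit:
{"fn": "apply_moves", "kwargs": {
  "plan": [
    [0,0,0,28,-11,0,0],
    [0,0,0,34,-13,0,0],
    [0,0,0,34,-13,0,0],
    [0,0,0,34,-13,0,0],
    [0,0,0,34,-13,0,0]
  ]
}}

```text
t: 6.63
tcp_pos: [0.5091, -0.0298, 0.1373]
tool_rot: [0.686, 0.728, -0.001, -0.002]
contact_force: [1.0, 0.7, -0.7]
finger_gap: 0.285
grasp_force: 60.5
```

Emit:
{"fn": "apply_moves", "kwargs": {
  "plan": [
    [0,0,0,34,-13,0,0],
    [0,0,0,34,-13,0,0],
    [0,0,0,34,-13,0,0],
    [0,0,0,25,-11,0,0],
    [0,0,0,15,-6,0,0]
  ]
}}

```text
t: 7.05
tcp_pos: [0.4441, 0.1094, 0.1375]
tool_rot: [0.685, 0.728, -0.001, -0.002]
contact_force: [0.8, -0.3, -1.2]
finger_gap: 0.282
grasp_force: 60.5
```

Emit:
{"fn": "apply_moves", "kwargs": {
  "plan": [
    [0,0,0,0,0,0,0],
    [0,0,0,0,0,0,0],
    [0,0,0,0,0,0,0]
  ]
}}

```text
t: 7.3
tcp_pos: [0.4467, 0.1066, 0.1386]
tool_rot: [0.686, 0.728, -0.001, -0.0]
contact_force: [-0.6, -0.2, -1.3]
finger_gap: 0.281
grasp_force: 60.5
```

```bash
python3 d.py .438 .126 .0335 3.4
```

```text
t 7.3 tcp [0.4467 0.1066 0.1386] F [-0.6 -0.2 -1.3] gap 0.281 grip 60.48690676689148
turn [-0.09  0.03  0.  ] shift now-axes [ 20.   -7.4 105.1] end-axes [ 19.9  -7.6 105.1] q [ 0.12 -0.19  1.98 -0.    1.36  0.06]
```

Emit:
{"fn": "apply_moves", "kwargs": {
  "plan": [
    [0,0,0,10,-4,0,0],
    [0,0,0,10,-3.5,10,0],
    [0,0,0,0,0,20,0],
    [0,0,0,0,0,20,0],
    [0,0,0,0,0,15,0]
  ]
}}

```text
t: 7.72
tcp_pos: [0.4374, 0.1268, 0.0722]
tool_rot: [0.686, 0.728, -0.001, -0.001]
contact_force: [-0.1, 0.9, -0.9]
finger_gap: 0.282
grasp_force: 60.5
```

Emit:
{"fn": "apply_moves", "kwargs": {
  "plan": [
    [0,0,0,0,0,0,0],
    [0,0,0,0,0,0,0],
    [0,0,0,0,0,0,0]
  ]
}}

```text
t: 7.97
tcp_pos: [0.4388, 0.1268, 0.0751]
tool_rot: [0.686, 0.728, 0.0, 0.0]
contact_force: [-0.0, 0.1, -0.9]
finger_gap: 0.283
grasp_force: 60.5
```

```bash
python3 d.py .438 .126 .0335 3.4; python3 - <<'E'
from station import viewer
from h import *
ims=[]
for n,(y,x) in {'top':(120,60),'scene':(100,270)}.items():
    c=cap(viewer,n); ims.append(cv2.resize(c['color'][y:y+130,x:x+150,::-1],None,fx=2.6,fy=2.6,interpolation=cv2.INTER_CUBIC))
cv2.imwrite('pics/a4.png',np.hstack(ims))
E
```

```text
t 7.9667 tcp [0.4388 0.1268 0.0751] F [-0.   0.1 -0.9] gap 0.283 grip 60.487815141677856
turn [ 0.02 -0.01 -0.03] shift now-axes [-0.8 -0.8 41.6] end-axes [-0.8 -0.8 41.6] q [ 0.17 -0.13  2.04  0.    1.23  0.11]
```

View pics/a4.png

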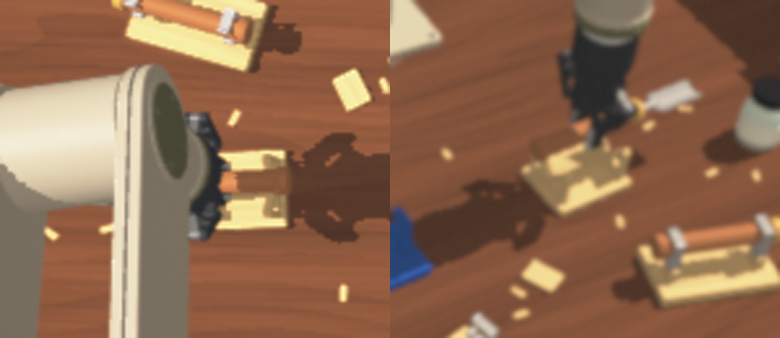

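The top crop shows the pommel end at (290,180) beside the board edge. I'll check the endwise position numerically from the depth.

```bash
python3 - <<'E'
from h import *
for n in('top','scene'):
    c=np.load(n+'.npz');P=world(c);H,S,V=[a.astype(int) for a in cv2.split(cv2.cvtColor(c['color'],cv2.COLOR_RGB2HSV))]
    X,Y,Z=P[...,0],P[...,1],P[...,2]
    o=(c['z_map']>0)&(abs(X-.44)<.03)&(Y>0)&(Y<.32)&(Z>.074)&(Z<.112)&(S>70)
    q=P[o]; s=q[q[:,1]<.1]; b=(c['z_map']>0)&(abs(X-.42)<.08)&(Y>.15)&(Y<.4)&(Z>.06)&(Z<.112)
    print(n,len(s),np.percentile(s[:,1],[0,5,95]).round(4) if len(s) else '', s.mean(0).round(4) if len(s) else '','zmax',s[:,2].max() if len(s) else '','blade ymax',np.percentile(P[b][:,1],[90,99,100]).round(3) if b.any() else '')
E
```

```text
top 189 [0.0474 0.0486 0.0976] [0.4419 0.0715 0.1027] zmax 0.11102035423219547 blade ymax 
scene 146 [0.0468 0.0484 0.0965] [0.4478 0.0689 0.0969] zmax 0.10853443650773098 blade ymax [0.393 0.399 0.4  ]
```

Emit:
{"fn": "apply_moves", "kwargs": {
  "plan": [
    [0,0,0,0,-0.5,12,0],
    [0,0,0,0,0,12,0],
    [0,0,0,0,0,8,0],
    [0,0,0,0,0,4,0],
    [0,0,0,0,0,0,0]
  ]
}}

```text
t: 8.48
tcp_pos: [0.4375, 0.1266, 0.0381]
tool_rot: [0.686, 0.728, -0.0, -0.0]
contact_force: [-0.2, -1.1, -1.3]
finger_gap: 0.281
grasp_force: 60.5
```

Emit:
{"fn": "apply_moves", "kwargs": {
  "plan": [
    [0,0,0,0,0,2,0],
    [0,0,0,0,0,0,0],
    [0,0,0,0,0,0,0]
  ]
}}

```text
t: 8.73
tcp_pos: [0.4384, 0.1267, 0.0371]
tool_rot: [0.686, 0.728, 0.0, 0.0]
contact_force: [0.3, -0.2, -1.1]
finger_gap: 0.284
grasp_force: 60.5
```

Emit:
{"fn": "apply_moves", "kwargs": {
  "plan": [
    [0,0,0,0,0,2,0],
    [0,0,0,0,0,1,0],
    [0,0,0,0,0,0,0]
  ]
}}

```text
t: 8.98
tcp_pos: [0.4386, 0.1268, 0.0351]
tool_rot: [0.686, 0.728, 0.0, 0.0]
contact_force: [-8.5, -1.7, 14.6]
finger_gap: 0.282
grasp_force: 62.3
```

Emit:
{"fn": "apply_moves", "kwargs": {
  "plan": [
    [0,0,0,0,0,1.5,0],
    [0,0,0,0,0,0,0],
    [0,0,0,0,0,0,0]
  ]
}}

```text
t: 9.23
tcp_pos: [0.4387, 0.1268, 0.0349]
tool_rot: [0.686, 0.728, 0.0, 0.0]
contact_force: [-16.1, -3.0, 30.9]
finger_gap: 0.284
grasp_force: 63.8
```

Touching the +x flank of the notch; I'll ease toward -x.

Emit:
{"fn": "apply_moves", "kwargs": {
  "plan": [
    [0,0,0,0,-1,-1.5,0],
    [0,0,0,0,-1,0,0],
    [0,0,0,0,0,0,0]
  ]
}}

```text
t: 9.48
tcp_pos: [0.4364, 0.1267, 0.0339]
tool_rot: [0.686, 0.728, 0.001, 0.0]
contact_force: [0.3, 0.2, 1.7]
finger_gap: 0.28
grasp_force: 60.9
```

Emit:
{"fn": "apply_moves", "kwargs": {
  "plan": [
    [0,0,0,0,0,1,0],
    [0,0,0,0,0,0,0],
    [0,0,0,0,0,0,0]
  ]
}}

```text
t: 9.73
tcp_pos: [0.4368, 0.1266, 0.0335]
tool_rot: [0.686, 0.728, 0.0, 0.001]
contact_force: [-2.4, -0.6, 9.4]
finger_gap: 0.286
grasp_force: 62.0
```

Emit:
{"fn": "apply_moves", "kwargs": {
  "plan": [
    [0,0,0,0,0,-0.5,0.4],
    [0,0,0,0,0,0,0.5],
    [0,0,0,0,0,0,0.7],
    [0,0,0,0,0,0,0.8],
    [0,0,0,0,0,0,0.8]
  ]
}}

```text
t: 10.15
tcp_pos: [0.4357, 0.1265, 0.0327]
tool_rot: [0.686, 0.728, -0.0, -0.0]
contact_force: [-0.2, 1.0, 0.0]
finger_gap: 0.802
grasp_force: 0.0
```

Emit:
{"fn": "apply_moves", "kwargs": {
  "plan": [
    [0,0,0,0,0,-8,0.8],
    [0,0,0,0,0,-15,0.8],
    [0,0,0,0,0,-25,0.8],
    [0,0,0,0,0,-30,0.8],
    [0,0,0,0,0,-30,0.8]
  ]
}}

```text
t: 10.57
tcp_pos: [0.4352, 0.1264, 0.1422]
tool_rot: [0.686, 0.728, -0.001, -0.0]
contact_force: [0.5, 1.0, 0.1]
finger_gap: 0.799
grasp_force: 0.0
```

Emit:
{"fn": "apply_moves", "kwargs": {
  "plan": [
    [0,0,0,-30,0,-15,0.8],
    [0,0,0,-35,0,0,0.8],
    [0,0,0,-35,0,0,0.8],
    [0,0,0,-35,0,0,0.8],
    [0,0,0,-35,0,0,0.8]
  ]
}}

```text
t: 10.98
tcp_pos: [0.446, -0.0447, 0.157]
tool_rot: [0.686, 0.728, 0.0, 0.001]
contact_force: [1.3, 0.2, -1.0]
finger_gap: 0.794
grasp_force: 0.0
```

Emit:
{"fn": "apply_moves", "kwargs": {
  "plan": [
    [0,0,0,-35,0,0,0.8],
    [0,0,0,-35,0,0,0.8],
    [0,0,0,-20,0,0,0.8],
    [0,0,0,0,0,0,0.8],
    [0,0,0,0,0,0,0.8]
  ]
}}

```text
t: 11.4
tcp_pos: [0.4512, -0.1339, 0.1565]
tool_rot: [0.687, 0.727, 0.0, -0.0]
contact_force: [-0.2, -0.3, -0.1]
finger_gap: 0.8
grasp_force: 0.0
```

```bash
python3 - <<'E'
from station import viewer
from h import *
from scipy.optimize import least_squares
ims=[];Q=[]
for n,(y,x) in {'top':(110,30),'scene':(100,270)}.items():
    c=cap(viewer,n); ims.append(cv2.resize(c['color'][y:y+130,x:x+150,::-1],None,fx=2.6,fy=2.6,interpolation=cv2.INTER_CUBIC))
    P=world(c);H,S,V=[a.astype(int) for a in cv2.split(cv2.cvtColor(c['color'],cv2.COLOR_RGB2HSV))]
    X,Y,Z=P[...,0],P[...,1],P[...,2]
    o=(c['z_map']>0)&(abs(X-.44)<.04)&(Y>.03)&(Y<.22)&(Z>.045)&(Z<.09)&(H<16)&(S>110)
    q=P[o]; Q.append(q); print(n,len(q),'y',q[:,1].min(),q[:,1].max(),'z top along y',[np.percentile(q[(q[:,1]>a)&(q[:,1]<a+.025),2],95).round(4) for a in(.065,.09,.115,.14,.165) if ((q[:,1]>a)&(q[:,1]<a+.025)).any()])
q=np.vstack(Q); q=q[(q[:,1]>.067)&(q[:,1]<.185)]
f=lambda p:np.hypot(q[:,0]-p[0]-p[1]*(q[:,1]-.126),q[:,2]-p[2]-p[3]*(q[:,1]-.126))-.013
s=least_squares(f,[.438,0,.05,0],loss='soft_l1',f_scale=.002).x; print('axis x,slope,z,pitch',s.round(4))
cv2.imwrite('pics/a5.png',np.hstack(ims))
E
```

```text
top 323 y 0.08352874646537006 0.1953584417949773 z top along y [np.float64(0.0647), np.float64(0.0657), np.float64(0.0663), np.float64(0.0666), np.float64(0.0658)]
scene 317 y 0.04526171060359019 0.19522860626259242 z top along y [np.float64(0.0639), np.float64(0.0625), np.float64(0.064), np.float64(0.0635), np.float64(0.0638)]
axis x,slope,z,pitch [ 0.4368 -0.0607  0.05    0.0061]
```

View pics/a5.png

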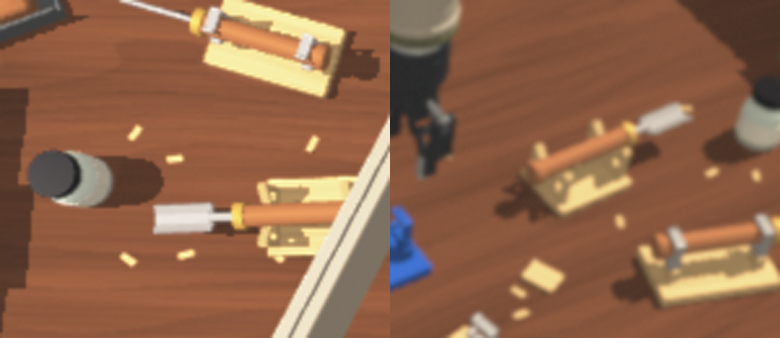

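The crops show the gouge lying in both notches, with the collar at (237,215) outside its cheek and the pommel at (540,165) outside the other. The fitted axis is level at z = 50.0 mm, and the awl is still in its clips at (265,38).

```bash
python3 -c "
from station import job
print(job.hand_in())"
```

```text
the job is handed in; nothing more can be done
None
```

I rolled the gouge out through the open side of its clips and laid it in the tool rest, and its handle now lies level in both V-notches at the seated height of 50 mm. The awl is still in its own clips, and I handed the job in at about 11.5 s; the hand-in returned no verdict.

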